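Transfer a row of reagent bottles in reverse order

ROBOT

A 7-joint arm with a two-finger parallel gripper is mounted at the origin on a cart in front of the work surface, level with it; the furniture and walls round the work are solid. World frame = base frame: x ahead of the robot, y to its left, z up, the work surface at z = 0. Lengths are in m, angles in rad, forces in N, time in s.
With the tool pointing down it reaches from about 0.35 to 0.9 m from the base axis. Payload 8.1 kg.
Tool frame: the origin (TCP) lies midway between the tips of the shut fingers; the grasp point (between the pads) lies 19 mm behind it; z points along the fingers, y is the direction in which the jaws open and shut (so a half turn about z gives the same grasp; the last joint's range is limited). The gripper opens to 85 mm and grips with 20 to 120 N. Pads are 22 mm wide; open, the fingers measure 114 mm over their backs; the gripper's body (76 mm by 85 mm) begins 54 mm behind the grasp point. The pads swing forward as they close: fully open they stand 13 mm farther back than shut.
Start: joints at [1.118, 0.434, 0.025, 1.573, -0.012, 1.134, -0.075], TCP at [0.214, -0.587, 0.231] pointing down, gripper open.
Joint ranges: [-2.62, 2.62], [-0.44, 2.09], [-1.27, 1.32], [0.08, 2.57], [-1.32, 4.46], [0.12, 2], [-2.74, 2.74]. Speed limits (rad/s): [2.22, 2.22, 3.01, 3.01, 3.14, 3.14, 3.14].

INTERFACE

Orientations are given as a rotation vector (axis times angle).
In Python, from station import manip, imaging, job_done gives the robot as it stands.
- The arm moves only by the tool move_arm, never from a script. Its argument "rows" is a list that holds one entry, the list of rows, each a list of 7 numbers: the shift along the world's x, y, z in cm, then the turn, a rotation vector about the world's x, y, z in degrees, then the opening, from -1 (shut) to 1 (fully open). In form: [[[tx, ty, tz, wx, wy, wz, fingers], ...]]. A call has 1 to 8 rows; each row is the pose to reach, as a shift and turn from the pose commanded when the call began; what a row does not reach only later rows make up. A row lasts 1/12 s, in which the tool goes at most 41.7 mm and 7.16 degrees, less where a joint would pass 70% of its speed; a pose out of reach is approached as far as the arm can. A call with a gripper value outside its range is refused whole. The fingers move at their own pace and stop on an object; "squeeze" is the grip in N (left out, the last holds). Time passes only in rows, so rows that repeat a pose let the fingers close. It gives the time, the measured TCP pose, the force and the opening at its end, in the units of the state.
- manip.observe(): the state, without advancing time (a new reading comes with each control period).
- imaging.get_image(name): name is "side" or "top"; returns a dict with "image" (420x560x3 uint8, red, green, blue), "depth" (420x560 float32, m along the optical axis (not along the pixel's ray), 0 where there is no reading), "camera_matrix" (3x3 intrinsics, pixels), "eye" and "rotation" of the camera in the world. Camera axes: x right, y up, looking along -z (the intrinsics and any distortion apply to the point x, -y, -z); pixel columns grow to the right and rows downward; lengths in m; the calibration is good to about 2 mm. A picture is of the moment at which its call begins.
- job_done(): hands the job in, once; it reports no verdict.
Trained networks look in the newest picture that a camera, given by its name, has taken for a name from the list of things; names that differ only in an ending like _2 or _b are one class to them, and where a whole thing is asked for, a point or a joint stands for the part that bears it (a point fixed in the world has none). Each returns a list of dicts, best first, with "p" (0 to 1); they miss things now and then, are a little off and sometimes report something else, mostly with a low value. They report only what shows in the picture. A call takes as long as a camera call.
- imaging.recognise(camera, target): "position" ([x, y, z] in m, in the coordinates of the camera as it stood for that picture, good to about 4 mm: the middle of the surface that is visible of it).
- imaging.landmark_of(camera, target): "position" ([x, y, z] in m, in the coordinates of the camera as it stood for that picture, good to about 4 mm: a listed point, or the origin of a listed thing).
The state is a dict: "time": time; "joints": joint angles; "joint_velocities": joint speeds; "tau": joint torques, N m; "eef_pos": TCP position; "tcp_rot": TCP orientation; "contact_force": force on the tool from outside, world axes, zero at the start; "torque": the same for the moment, N m; "gripper_width": opening from 0.0 (shut) to 1.0 (fully open).
Only numpy, scipy, OpenCV 4.12 (cv2) and the standard library are available. Lean on these libraries where they do the work, as an engineer would, in place of code of your own. Each camera call takes 0.05 s, during which the arm holds its last target.

TASK

The four bottles in the aluminium storage rack stand in the reverse of the order in which they will be used. Move them all to the empty white bench rack so that the left-to-right order is reversed: the leftmost bottle goes to the rightmost pocket, the second from the left to the second from the right, and so on. Set each one down gently, upright in the middle of its pocket, and do not tip any bottle over.

Things in the scene. Friction and masses are not known exactly. Their poses are not given: they have to be found in the camera images.
- dropper_mid (a point): Small white dropper bottle, the shortest of the four: body 34 mm across up to 62 mm, blue cap 20 mm across from 62 to 78 mm; 78 mm high in all (heights above its underside; round, upright, z up, under 0.45 kg). The point is on its axis, half-way up, 39 mm above its underside.
- amber_mid (a point): Brown bottle: body 58 mm across, shoulder ending at 90 mm, white cap 34 mm across from 90 to 112 mm; 112 mm high in all (heights above its underside; round, upright, z up, under 0.45 kg). The point is on its axis, half-way up, 56 mm above its underside.
- hdpe_mid (a point): White bottle with a white cap: body 62 mm across, shoulder ending at 96 mm, cap 36 mm across from there to the top; 120 mm high in all (heights above its underside; round, upright, z up, under 0.45 kg). The point is on its axis, half-way up, 60 mm above its underside.
- buffer_mid (a point): Milky clear bottle with a blue cap, the largest of the four: body 66 mm across, shoulder ending at 102 mm, cap 38 mm across from there to the top; 128 mm high in all (heights above its underside; round, upright, z up, under 0.45 kg). The point is on its axis, half-way up, 64 mm above its underside.
- storage_rack: Bare aluminium tray, 92 x 352 mm, rim 14 mm high, fixed to the bench, holding four grey inserts in a row, one under each bottle at the start. Origin: centre of its underside on the bench; y runs along the row, roughly to the robot's left, x across it. The four places have their centres at y = +129, +43, -43, -129 mm. A small steel grab bow at each end adds 17 mm, no higher than the rim. Either rack may be the nearer to the robot.
- bench_rack: Empty white plastic rack, 92 x 352 mm, fixed to the bench, with four open pockets in a row, divided by walls 4 mm thick. Origin: centre of its underside on the bench; y runs along the row, roughly to the robot's left, x across it. Pocket centres at y = +129, +43, -43, -129 mm, x = 0; each pocket is about 84 mm (x) by 82 mm (y) inside, its floor 6 mm and its walls' tops 18 mm above the bench. A small steel grab bow at each end adds 17 mm, no higher than the walls.
- insert_dropper: Shallow square grey insert, 82 mm wide and 12 mm high, fixed in the storage rack, in which the small dropper bottle stands at the start (all four inserts are alike); it stays and marks that bottle's starting place. Origin: centre of its underside, 5 mm above the bench; the bottle stands 3 mm higher on its floor.
- insert_amber: Shallow square grey insert, 82 mm wide and 12 mm high, fixed in the storage rack, in which the brown bottle stands at the start (all four inserts are alike); it stays and marks that bottle's starting place. Origin: centre of its underside, 5 mm above the bench; the bottle stands 3 mm higher on its floor.
- insert_hdpe: Shallow square grey insert, 82 mm wide and 12 mm high, fixed in the storage rack, in which the white-capped white bottle stands at the start (all four inserts are alike); it stays and marks that bottle's starting place. Origin: centre of its underside, 5 mm above the bench; the bottle stands 3 mm higher on its floor.
- insert_buffer: Shallow square grey insert, 82 mm wide and 12 mm high, fixed in the storage rack, in which the large blue-capped bottle stands at the start (all four inserts are alike); it stays and marks that bottle's starting place. Origin: centre of its underside, 5 mm above the bench; the bottle stands 3 mm higher on its floor.

How it is judged:
At the end, for the whole second after the job is handed in: Each bottle stands upright (within 0.08 rad) and at rest on the floor of the bench rack (within 4 mm in height), within 15 mm along and across the row of the centre of the pocket that mirrors its starting place in the storage rack (left end to right end, and so on) (((y of insert_dropper in the frame of storage_rack between -0.149 and -0.109 m and y of dropper_mid in the frame of bench_rack between 0.114 and 0.144 m) or (y of insert_dropper in the frame of storage_rack between -0.063 and -0.023 m and y of dropper_mid in the frame of bench_rack between 0.028 and 0.058 m) or (y of insert_dropper in the frame of storage_rack between 0.023 and 0.063 m and y of dropper_mid in the frame of bench_rack between -0.058 and -0.028 m) or (y of insert_dropper in the frame of storage_rack between 0.109 and 0.149 m and y of dropper_mid in the frame of bench_rack between -0.144 and -0.114 m)) and x of dropper_mid in the frame of bench_rack between -0.015 and 0.015 m and z of dropper_mid in the frame of bench_rack between 0.041 and 0.049 m and angle between each of dropper_mid, amber_mid, hdpe_mid, buffer_mid's own z axis and vertical below 0.08 rad and linear speed of each of dropper_bottle, amber_bottle, hdpe_bottle, buffer_bottle below 0.02 m/s and ((y of insert_amber in the frame of storage_rack between -0.149 and -0.109 m and y of amber_mid in the frame of bench_rack between 0.114 and 0.144 m) or (y of insert_amber in the frame of storage_rack between -0.063 and -0.023 m and y of amber_mid in the frame of bench_rack between 0.028 and 0.058 m) or (y of insert_amber in the frame of storage_rack between 0.023 and 0.063 m and y of amber_mid in the frame of bench_rack between -0.058 and -0.028 m) or (y of insert_amber in the frame of storage_rack between 0.109 and 0.149 m and y of amber_mid in the frame of bench_rack between -0.144 and -0.114 m)) and x of amber_mid in the frame of bench_rack between -0.015 and 0.015 m and z of amber_mid in the frame of bench_rack between 0.058 and 0.066 m and ((y of insert_hdpe in the frame of storage_rack between -0.149 and -0.109 m and y of hdpe_mid in the frame of bench_rack between 0.114 and 0.144 m) or (y of insert_hdpe in the frame of storage_rack between -0.063 and -0.023 m and y of hdpe_mid in the frame of bench_rack between 0.028 and 0.058 m) or (y of insert_hdpe in the frame of storage_rack between 0.023 and 0.063 m and y of hdpe_mid in the frame of bench_rack between -0.058 and -0.028 m) or (y of insert_hdpe in the frame of storage_rack between 0.109 and 0.149 m and y of hdpe_mid in the frame of bench_rack between -0.144 and -0.114 m)) and x of hdpe_mid in the frame of bench_rack between -0.015 and 0.015 m and z of hdpe_mid in the frame of bench_rack between 0.062 and 0.07 m and ((y of insert_buffer in the frame of storage_rack between -0.149 and -0.109 m and y of buffer_mid in the frame of bench_rack between 0.114 and 0.144 m) or (y of insert_buffer in the frame of storage_rack between -0.063 and -0.023 m and y of buffer_mid in the frame of bench_rack between 0.028 and 0.058 m) or (y of insert_buffer in the frame of storage_rack between 0.023 and 0.063 m and y of buffer_mid in the frame of bench_rack between -0.058 and -0.028 m) or (y of insert_buffer in the frame of storage_rack between 0.109 and 0.149 m and y of buffer_mid in the frame of bench_rack between -0.144 and -0.114 m)) and x of buffer_mid in the frame of bench_rack between -0.015 and 0.015 m and z of buffer_mid in the frame of bench_rack between 0.066 and 0.074 m); the robot touches nothing.
It fails at once if a bottle is knocked over or tipped by more than 45 degrees (angle between any of dropper_mid, amber_mid, hdpe_mid, buffer_mid's own z axis and vertical above 0.79 rad).
It fails at once if a bottle is dropped or slammed into the bench rack: faster than 0.6 m/s in the last 20 mm above its floor ((x of dropper_mid in the frame of bench_rack between -0.04 and 0.04 m and z of dropper_mid in the frame of bench_rack below 0.065 m and linear speed of dropper_bottle above 0.6 m/s) or (x of amber_mid in the frame of bench_rack between -0.04 and 0.04 m and z of amber_mid in the frame of bench_rack below 0.082 m and linear speed of amber_bottle above 0.6 m/s) or (x of hdpe_mid in the frame of bench_rack between -0.04 and 0.04 m and z of hdpe_mid in the frame of bench_rack below 0.086 m and linear speed of hdpe_bottle above 0.6 m/s) or (x of buffer_mid in the frame of bench_rack between -0.04 and 0.04 m and z of buffer_mid in the frame of bench_rack below 0.09 m and linear speed of buffer_bottle above 0.6 m/s)).
It also fails if it takes over 96 s, if anything falls off the work surface, if the arm or the gripper's body presses on something with over 40 N, if the wrist force passes 120 N, or if a joint passes its speed limit or range.

## Working session

There is one attempt and no reset: what is moved stays moved. The work goes in short steps, Python scripts to look and compute and a tool call to move; the robot and the scene stay as the last step left them, time stands still between calls to the robot, and variables do not carry over. Pictures are saved under pics/ and viewed, and the job is handed in when it is done.

Besides the shell and the picture viewer there is one more tool, called after ">>>" by a JSON object that holds its "method" and its "body", one argument or row to a line. move_arm: Moves the arm, as the interface text tells. Its arguments: {"type":"object","properties":{"rows":{"type":"array"},"squeeze":{"type":"number"}},"required":["rows"]}

```bash
mkdir -p pics; cat > h.py <<'E'
import numpy as np, cv2
from station import manip, imaging
def shot(n,f):
    r=imaging.get_image(n); cv2.imwrite('pics/'+f,r['image'][:,:,::-1]); return r
def w(r,p): return np.array(r['eye'])+np.array(r['rotation'])@np.array(p)
E
python3 - <<'E'
from h import *
s=manip.observe(); print({k:np.round(v,3).tolist() for k,v in s.items()})
names="dropper_mid amber_mid hdpe_mid buffer_mid storage_rack bench_rack insert_dropper insert_amber insert_hdpe insert_buffer".split()
for c in("top","side"):
    r=shot(c,c+'0.png'); print(c,np.round(r['eye'],3),np.round(r['rotation'],2).tolist(),r['camera_matrix'])
    for n in names:
        print(n,[(round(d['p'],2),np.round(w(r,d['position']),3).tolist()) for d in imaging.landmark_of(c,n)][:2])
E
```

```text
{'time': 0.0, 'joints': [1.118, 0.435, 0.025, 1.574, -0.012, 1.134, -0.075], 'joint_velocities': [-0.0, 0.001, -0.0, -0.001, 0.002, 0.0, -0.0], 'tau': [0.001, -67.048, 1.025, -31.622, 0.015, 0.012, -0.0], 'eef_pos': [0.214, -0.587, 0.231], 'tcp_rot': [-3.092, -0.546, 0.001], 'contact_force': [-0.088, -0.068, -0.154], 'torque': [-0.011, -0.043, -0.004], 'gripper_width': 1.003}
top [ 0.394 -0.017  0.921] [0.14, -0.14, -1.55] [[455.24349406   0.         283.12210999]
 [  0.         455.24349406 206.78807706]
 [  0.           0.           1.        ]]
dropper_mid [(0.77, [1.751, 1.34, 2.278])]
amber_mid [(0.95, [1.743, 1.332, 2.27]), (0.27, [1.8, 1.389, 2.327])]
hdpe_mid [(0.57, [1.705, 1.294, 2.232])]
buffer_mid [(0.57, [1.715, 1.304, 2.242])]
storage_rack [(0.68, [1.824, 1.412, 2.351])]
bench_rack [(0.83, [1.849, 1.437, 2.376])]
insert_dropper [(0.84, [1.814, 1.403, 2.341]), (0.45, [1.745, 1.334, 2.272])]
insert_amber [(0.93, [1.836, 1.425, 2.363])]
insert_hdpe [(0.71, [1.795, 1.384, 2.322])]
insert_buffer []
side [0.338 0.944 0.624] [0.19, -1.51, -2.55] [[528.18839296   0.         286.28007478]
 [  0.         528.18839296 208.3758479 ]
 [  0.           0.           1.        ]]
dropper_mid [(0.48, [3.092, 3.698, 3.378])]
amber_mid [(0.68, [3.31, 3.916, 3.596])]
hdpe_mid [(0.86, [2.907, 3.513, 3.193])]
buffer_mid [(0.75, [3.169, 3.774, 3.454]), (0.31, [3.059, 3.665, 3.345])]
storage_rack []
bench_rack [(0.87, [3.339, 3.944, 3.624]), (0.54, [3.323, 3.928, 3.608])]
insert_dropper [(0.73, [3.193, 3.798, 3.479])]
insert_amber []
insert_hdpe [(0.82, [3.065, 3.671, 3.351])]
insert_buffer [(0.58, [3.326, 3.931, 3.611]), (0.57, [3.335, 3.94, 3.62])]
```

Rotation is a rotation vector; fix that.

```bash
cat > h.py <<'E'
import numpy as np, cv2
from scipy.spatial.transform import Rotation as R
from station import manip, imaging
def shot(n,f):
    r=imaging.get_image(n); cv2.imwrite('pics/'+f,r['image'][:,:,::-1]); return r
def rot(r): return R.from_rotvec(r['rotation']).as_matrix()
def w(r,p): return np.array(r['eye'])+rot(r)@np.array(p)
def cloud(r):
    d=r['depth']; K=r['camera_matrix']; v,u=np.indices(d.shape)
    p=np.stack([(u-K[0,2])/K[0,0]*d,-(v-K[1,2])/K[1,1]*d,-d],-1)
    P=p@rot(r).T+np.array(r['eye']); P[d==0]=np.nan; return P
names="dropper_mid amber_mid hdpe_mid buffer_mid storage_rack bench_rack insert_dropper insert_amber insert_hdpe insert_buffer".split()
E
python3 - <<'E'
from h import *
for c in("top","side"):
    r=shot(c,c+'1.png')
    np.save(c+'1.npy',cloud(r))
    for n in names:
        print(n,[(round(d['p'],2),np.round(w(r,d['position']),3).tolist()) for d in imaging.landmark_of(c,n)][:2])
E
```

```text
dropper_mid [(0.71, [0.446, 0.011, 0.067]), (0.44, [0.451, -0.069, 0.062])]
amber_mid [(0.77, [0.45, -0.068, 0.063])]
hdpe_mid [(0.96, [0.447, 0.187, 0.067])]
buffer_mid [(0.59, [0.447, 0.011, 0.069])]
storage_rack [(0.67, [0.444, 0.056, 0.001])]
bench_rack [(0.77, [0.653, 0.053, -0.002]), (0.54, [0.445, 0.01, 0.069])]
insert_dropper [(0.9, [0.449, 0.106, 0.001]), (0.54, [0.453, -0.067, 0.006])]
insert_amber [(0.94, [0.452, -0.068, 0.004])]
insert_hdpe [(0.83, [0.443, 0.188, 0.002])]
insert_buffer [(0.75, [0.452, 0.014, 0.005])]
dropper_mid [(0.73, [0.443, 0.189, 0.07]), (0.46, [0.444, 0.1, 0.051])]
amber_mid [(0.73, [0.452, -0.071, 0.066]), (0.65, [0.443, 0.015, 0.076])]
hdpe_mid [(0.56, [0.445, 0.191, 0.069])]
buffer_mid [(0.92, [0.442, 0.013, 0.076])]
storage_rack []
bench_rack [(0.69, [0.648, 0.044, 0.005])]
insert_dropper [(0.67, [0.447, 0.102, 0.011])]
insert_amber []
insert_hdpe [(0.82, [0.443, 0.189, 0.007])]
insert_buffer [(0.54, [0.45, 0.017, 0.01]), (0.18, [0.454, -0.07, 0.066])]
```

View pics/top0.png

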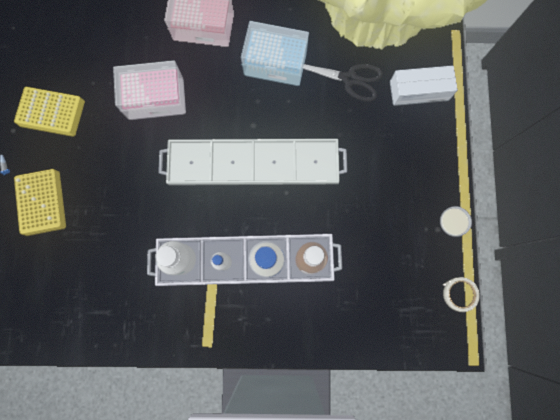

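View pics/side0.png

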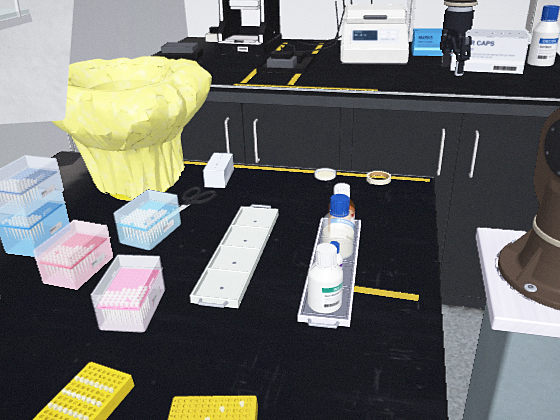

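The top view shows the storage rack (row about v=260) nearer the robot, holding hdpe, dropper, buffer and amber from left to right (u=168, 218, 265, 313). The empty white rack is beyond it, at v=162. Next I'll get precise positions from the depth image.

```bash
python3 - <<'E'
from h import *
P=np.load('top1.npy'); im=cv2.imread('pics/top1.png')
def cap(u,v,z,tol=0.006,rad=0.03):
    c=P[v,u,:2]; 
    m=(np.abs(P[...,2]-z)<tol)&(np.hypot(P[...,0]-c[0],P[...,1]-c[1])<rad)
    q=P[m]; (x,y),r=cv2.minEnclosingCircle(q[:,:2].astype(np.float32)); return np.round([*np.median(q,0),x,y,r],4),m.sum()
for n,u,v,h in(("hdpe",166,257,.128),("dropper",218,261,.086),("buffer",265,257,.136),("amber",314,256,.120)): print(n,P[v,u],cap(u,v,h))
# racks
for n,x0,x1 in(("storage",.37,.53),("bench",.57,.73)):
    m=(P[...,2]>0.009)&(P[...,2]<0.024)&(P[...,0]>x0)&(P[...,0]<x1)&(P[...,1]>-.2)&(P[...,1]<.3)
    m=cv2.morphologyEx(m.astype(np.uint8),cv2.MORPH_OPEN,np.ones((1,1)))>0
    q=P[m]; print(n,m.sum(),np.percentile(q,[1,99],axis=0).round(3).tolist(),cv2.minAreaRect(q[:,:2].astype(np.float32)))
# bench rack by colour: white
hsv=cv2.cvtColor(im,cv2.COLOR_BGR2HSV)
m=(hsv[...,2]>120)&(P[...,0]>.59)&(P[...,0]<.71)&(P[...,1]>-.12)&(P[...,1]<.225)
k=cv2.morphologyEx(m.astype(np.uint8),cv2.MORPH_OPEN,np.ones((9,9)))
q=P[k>0]; print('white',len(q),cv2.minAreaRect(q[:,:2].astype(np.float32)),np.median(q[:,2]))
v,u=np.nonzero(k); print(cv2.minAreaRect(np.c_[u,v].astype(np.float32)))
g=cv2.cvtColor(im,cv2.COLOR_BGR2GRAY)
cv2.imwrite('pics/crop.png',cv2.resize(im[120:300,140:360],None,fx=3.5,fy=3.3,interpolation=cv2.INTER_CUBIC))
for uv in((191,163),(233,162),(274,162),(315,161)):
    a=g[uv[1]-5:uv[1]+6,uv[0]-5:uv[0]+6]; j=np.unravel_index(a.argmin(),a.shape); vv,uu=uv[1]-5+j[0],uv[0]-5+j[1]; print(uu,vv,P[vv,uu].round(4))
E
```

```text
hdpe [0.44395955 0.18750079 0.12287329] (array([0.4457, 0.1865, 0.127 , 0.446 , 0.1869, 0.0181]), np.int64(331))
dropper [0.44023912 0.10182332 0.08515158] (array([0.4422, 0.1035, 0.0848, 0.4435, 0.1034, 0.0099]), np.int64(87))
buffer [0.44525792 0.01410771 0.13653025] (array([0.4453, 0.0129, 0.135 , 0.4455, 0.0134, 0.0192]), np.int64(373))
amber [ 0.44926984 -0.07121472  0.11848554] (array([ 0.4511, -0.0728,  0.1185,  0.4516, -0.0724,  0.0166]), np.int64(273))
storage 2573 [[0.4, -0.13, 0.009], [0.499, 0.25, 0.02]] ((0.44948166608810425, 0.059529244899749756), (0.09221896529197693, 0.38555729389190674), 2.26151442527771)
bench 1680 [[0.603, -0.144, 0.009], [0.698, 0.238, 0.02]] ((0.6510151028633118, 0.04775740206241608), (0.09368825703859329, 0.3855261206626892), 0.989464282989502)
white 7413 ((0.6533132791519165, 0.052478864789009094), (0.09917359054088593, 0.34332016110420227), 0.8627012968063354) 0.005575732480178175
((249.99998474121094, 161.49998474121094), (44.99999237060547, 165.99996948242188), 90.0)
191 162 [0.6479 0.1765 0.0077]
232 162 [0.6489 0.0915 0.0079]
274 162 [0.6506 0.0045 0.0058]
315 161 [ 0.6539 -0.0808  0.0055]
```

View pics/crop.png

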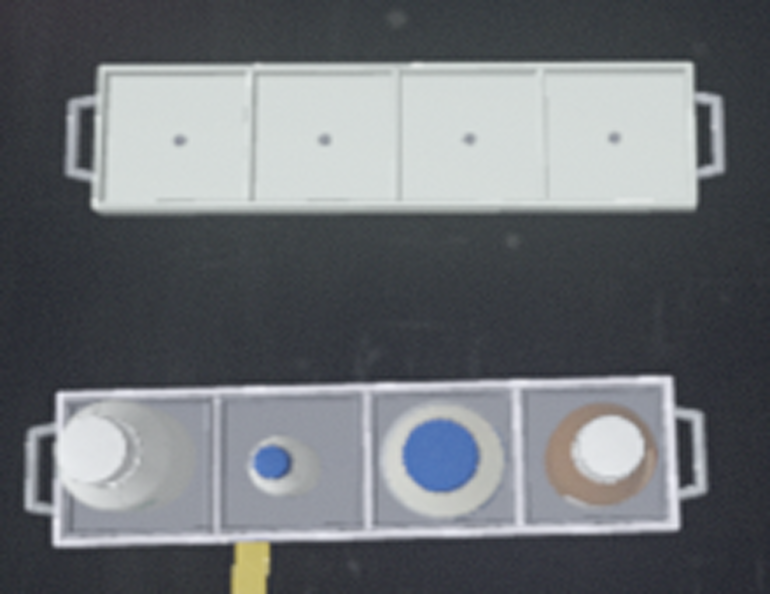

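```bash
python3 - <<'E'
from h import *
Ps=np.load('side1.npy'); Pt=np.load('top1.npy')
B=dict(hdpe=(.446,.187),dropper=(.4435,.1035),buffer=(.4455,.0133),amber=(.4515,-.0725))
for n,(x,y) in B.items():
  for nm,P in(('s',Ps),('t',Pt)):
    o=[]
    for z in np.arange(.02,.14,.008):
        d=np.hypot(P[...,0]-x,P[...,1]-y); m=(np.abs(P[...,2]-z)<.004)&(d<.042)
        o.append((int(round((z-.008)*1000)),int(m.sum()),round(1000*float(np.median(d[m])),1) if m.sum()>3 else None))
    print(n,nm,[q for q in o if q[1]>3])
im=cv2.imread('pics/side1.png'); cv2.imwrite('pics/crop2.png',cv2.resize(im[170:330,290:370],None,fx=3.6,fy=3.6,interpolation=cv2.INTER_CUBIC))
E
```

```text
hdpe s [(12, 185, 31.1), (20, 118, 30.6), (28, 124, 30.6), (36, 123, 30.7), (44, 127, 30.6), (52, 131, 30.7), (60, 126, 30.5), (68, 136, 30.5), (76, 216, 27.9), (84, 195, 22.5), (92, 108, 17.6), (100, 81, 17.2), (108, 81, 17.4), (116, 83, 17.3), (124, 194, 12.9)]
hdpe t [(12, 51, 37.0), (20, 27, 30.4), (28, 19, 30.0), (36, 24, 30.2), (44, 31, 30.4), (52, 27, 30.2), (60, 31, 30.3), (68, 93, 29.6), (76, 242, 26.2), (84, 142, 20.7), (92, 34, 17.6), (100, 18, 17.4), (108, 24, 17.2), (116, 272, 12.8), (124, 65, 12.7)]
dropper s [(12, 21, 38.7), (36, 8, 17.6), (44, 22, 17.0), (52, 31, 15.3), (60, 13, 11.5), (68, 11, 11.3), (76, 23, 10.2), (84, 21, 5.8)]
dropper t [(12, 48, 37.9), (20, 8, 17.8), (28, 11, 17.6), (36, 12, 17.3), (44, 48, 16.2), (52, 94, 13.2), (60, 15, 9.9), (68, 5, 9.2), (76, 85, 6.9)]
buffer s [(12, 56, 34.3), (20, 40, 31.9), (28, 49, 32.4), (36, 56, 32.6), (44, 83, 32.4), (52, 107, 32.4), (60, 101, 32.6), (68, 111, 32.5), (76, 128, 32.1), (84, 170, 28.2), (92, 130, 22.1), (100, 75, 18.8), (108, 71, 18.0), (116, 73, 18.6), (124, 67, 18.2)]
buffer t [(12, 30, 39.0), (68, 11, 31.7), (76, 202, 30.7), (84, 296, 26.1), (92, 115, 21.3), (100, 10, 18.9), (124, 280, 13.4)]
amber s [(12, 16, 39.7), (52, 12, 30.6), (60, 19, 30.6), (68, 32, 29.3), (76, 21, 26.1), (84, 6, 21.8), (92, 4, 17.0), (100, 24, 15.9), (108, 50, 16.2), (116, 93, 12.9)]
amber t [(12, 49, 37.5), (20, 4, 30.5), (28, 12, 30.7), (36, 11, 30.6), (44, 5, 30.3), (52, 8, 30.1), (60, 33, 29.4), (68, 210, 26.1), (76, 196, 21.3), (84, 24, 17.7), (92, 8, 16.8), (100, 11, 16.8), (108, 235, 11.9), (116, 43, 9.9)]
```

View pics/crop2.png

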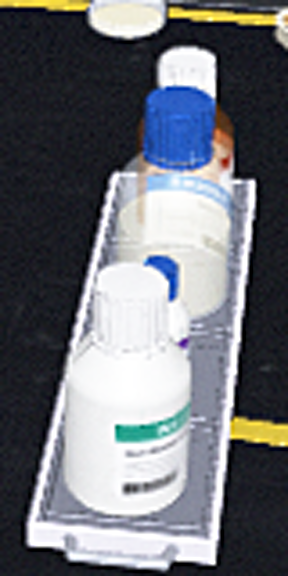

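Each bottle's body narrows at a shoulder well below its top. With a vertical approach, a body grip on the three tall bottles would put the palm on the cap. So I'll grip those three by the cap and the dropper by its body, with the jaws along x.

>>> {"method": "move_arm", "body": {
  "rows": [
    [[1.5,3.5,0.5,0,0,6,1],[3,7,1,0,0,12,1],[4.5,10.5,1.5,0,0,18,1],[6,14,2,0,0,24,1],[7.5,17.5,2,0,0,30,1],[9,21,2,0,0,36,1],[10.5,24.5,2,0,0,42,1],[12,28,2,0,0,48,1]]
  ],
  "squeeze": 60
}}

```text
time: 2.87
eef_pos: [0.3345, -0.3055, 0.2516]
tcp_rot: [2.599, 1.764, -0.0]
contact_force: [0.6, 0.0, -0.0]
gripper_width: 0.998
```

>>> {"method": "move_arm", "body": {
  "rows": [
    [[1.5,3.9,0,0,0,3,1],[3,7.8,0,0,0,6,1],[4.5,11.7,0,0,0,9,1],[6,15.6,0,0,0,12,1],[7.5,19.5,0,0,0,15,1],[9,23.4,0,0,0,18,1],[10,27.3,0,0,0,20,1],[11,31.2,0,0,0,22,1]]
  ]
}}

```text
time: 3.53
eef_pos: [0.4445, 0.0069, 0.2517]
tcp_rot: [2.218, 2.223, 0.001]
contact_force: [1.1, -0.1, 0.8]
gripper_width: 0.996
```

>>> {"method": "move_arm", "body": {
  "rows": [
    [[0.1,0.4,-1,0,0,0,1],[0.15,0.8,-4,0,0,0,1],[0.15,0.8,-7,0,0,0,1],[0.15,0.8,-10,0,0,0,1],[0.15,0.8,-12.5,0,0,0,1],[0.15,0.8,-13.8,0,0,0,1],[0.15,0.8,-14.3,0,0,0,1],[0.15,0.8,-14.3,0,0,0,1]]
  ]
}}

```text
time: 4.2
eef_pos: [0.445, 0.0126, 0.1075]
tcp_rot: [-2.22, -2.221, 0.002]
contact_force: [0.4, -0.4, 0.9]
gripper_width: 1.0
```

```bash
python3 - <<'E'
from h import *
r=shot('side','s2.png'); t=shot('top','t2.png')
a=cv2.resize(r['image'][120:300,260:400],None,fx=3,fy=3,interpolation=cv2.INTER_CUBIC)
cv2.imwrite('pics/c3.png',a[:,:,::-1]); print(manip.observe()['eef_pos'])
E
```

```text
[0.44625217 0.01287668 0.10905112]
```

View pics/c3.png

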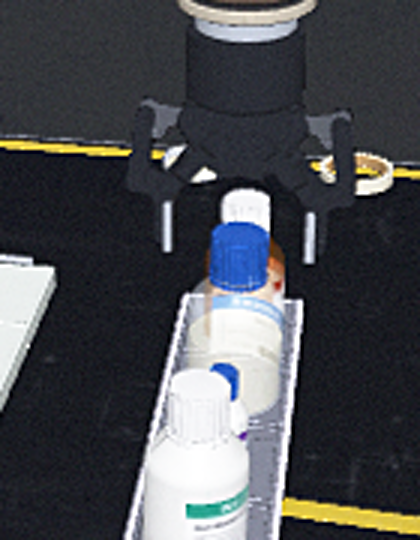

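The open pads (crop x=167 and 310) straddle the blue cap at x=240 symmetrically. Closing.

>>> {"method": "move_arm", "body": {
  "rows": [
    [[0,0,0,0,0,0,0],[0,0,0,0,0,0,-1],[0,0,0,0,0,0,-1],[0,0,0,0,0,0,-1],[0,0,0,0,0,0,-1],[0,0,0,0,0,0,-1],[0,0,0,0,0,0,-1],[0,0,0,0,0,0,-1]]
  ],
  "squeeze": 60
}}

```text
time: 4.97
eef_pos: [0.4462, 0.0129, 0.1092]
tcp_rot: [2.22, 2.221, 0.001]
contact_force: [-1.5, -0.7, 8.8]
gripper_width: 0.427
```

>>> {"method": "move_arm", "body": {
  "rows": [
    [[0,0,0.2,0,0,0,-1],[0,0,0.5,0,0,0,-1],[0,0,1,0,0,0,-1],[0,0,1.5,0,0,0,-1],[0,0,2,0,0,0,-1],[0,0,2.5,0,0,0,-1],[0,0,3,0,0,0,-1],[0,0,3,0,0,0,-1]]
  ]
}}

```text
time: 5.63
eef_pos: [0.4463, 0.0129, 0.1394]
tcp_rot: [2.22, 2.221, 0.002]
contact_force: [0.4, -0.7, -3.3]
gripper_width: 0.433
```

```bash
python3 - <<'E'
from h import *
r=shot('side','s3.png'); s=manip.observe();print(s['eef_pos'],s['contact_force'],s['gripper_width'])
cv2.imwrite('pics/c4.png',cv2.resize(r['image'][120:320,230:430],None,fx=3,fy=3,interpolation=cv2.INTER_CUBIC)[:,:,::-1])
E
```

```text
[0.44610406 0.0128091  0.13892789] [ 1.12836521  0.04567811 -3.2766966 ] 0.4294094836200948
```

View pics/c4.png

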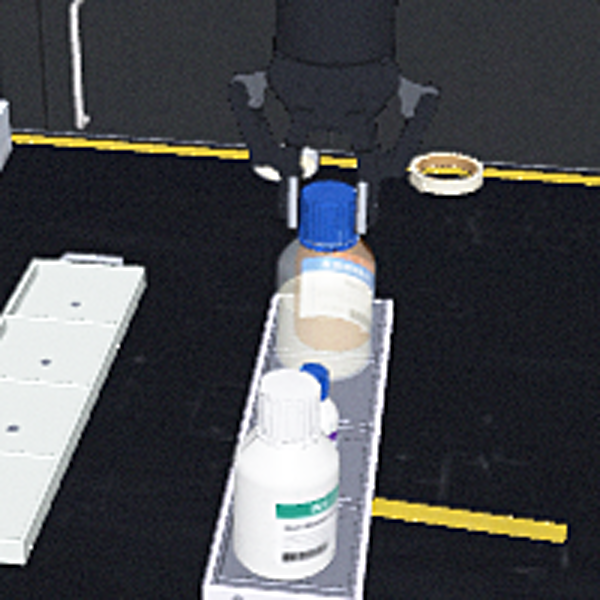

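>>> {"method": "move_arm", "body": {
  "rows": [
    [[0.8,0,0.3,0,0,0,-1],[2.5,0,1,0,0,0,-1],[5,0,1.5,0,0,0,-1],[7.5,0.5,2,0,0,0,-1],[10,1.8,2,0,0,0,-1],[12.5,3.2,2,0,0,0,-1],[15,4.8,2,0,0,0,-1],[17.3,6.2,2,0,0,0,-1]]
  ]
}}

```text
time: 6.35
eef_pos: [0.6204, 0.0756, 0.1578]
tcp_rot: [-2.221, -2.221, 0.0]
contact_force: [0.7, -0.3, -3.5]
gripper_width: 0.429
```

>>> {"method": "move_arm", "body": {
  "rows": [
    [[1.6,0.8,0,0,0,0,-1],[2.5,1.2,0,0,0,0,-1],[3,1.5,0,0,0,0,-1],[3.1,1.6,-0.5,0,0,0,-1],[3.1,1.6,-1.2,0,0,0,-1],[3.1,1.6,-2,0,0,0,-1],[3.1,1.6,-2.5,0,0,0,-1],[3.1,1.6,-2.5,0,0,0,-1]]
  ]
}}

```text
time: 7.02
eef_pos: [0.6482, 0.0898, 0.1314]
tcp_rot: [-2.22, -2.221, 0.004]
contact_force: [-1.0, -0.1, -3.7]
gripper_width: 0.427
```

```bash
python3 - <<'E'
from h import *
r=shot('side','s4.png'); t=shot('top','t4.png'); s=manip.observe();print(s['eef_pos'],s['contact_force'],s['gripper_width'])
for c,q in(('side',r),('top',t)): print([(round(d['p'],2),w(q,d['position']).round(3)) for d in imaging.landmark_of(c,'buffer_mid')])
cv2.imwrite('pics/c5.png',np.hstack([cv2.resize(x,None,fx=2,fy=2,interpolation=cv2.INTER_CUBIC) for x in (r['image'][100:300,150:350],t['image'][100:300,140:340])])[:,:,::-1])
E
```

```text
[0.64923936 0.09034093 0.13302925] [ 0.46843618  0.34432909 -3.28692036] 0.4290331160871374
[(0.8, array([0.645, 0.09 , 0.095]))]
[]
```

View pics/c5.png

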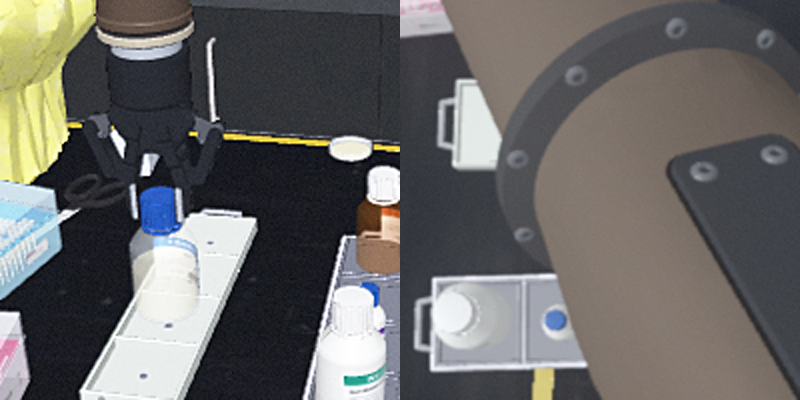

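The buffer is upright and hanging over its pocket, second from the left. Lowering it slowly.

>>> {"method": "move_arm", "body": {
  "rows": [
    [[0.1,0.1,-0.6,0,0,0,-1],[0.1,0.1,-1.2,0,0,0,-1],[0.1,0.1,-1.7,0,0,0,-1],[0.1,0.1,-2.1,0,0,0,-1],[0.1,0.1,-2.4,0,0,0,-1],[0.1,0.1,-2.6,0,0,0,-1],[0.1,0.1,-2.6,0,0,0,-1],[0.1,0.1,-2.6,0,0,0,-1]]
  ]
}}

```text
time: 7.88
eef_pos: [0.6507, 0.092, 0.1074]
tcp_rot: [-2.221, -2.222, -0.0]
contact_force: [-0.0, -0.3, -1.5]
gripper_width: 0.422
```

>>> {"method": "move_arm", "body": {
  "rows": [
    [[0,0,-0.1,0,0,0,-1],[0,0,-0.1,0,0,0,-1],[0,0,-0.1,0,0,0,0],[0,0,-0.1,0,0,0,0.3],[0,0,0,0,0,0,0.6],[0,0,0,0,0,0,1],[0,0,0,0,0,0,1],[0,0,0.5,0,0,0,1]]
  ]
}}

```text
time: 8.55
eef_pos: [0.6501, 0.0916, 0.1115]
tcp_rot: [-2.22, -2.222, 0.002]
contact_force: [-0.2, -0.2, -0.5]
gripper_width: 0.998
```

>>> {"method": "move_arm", "body": {
  "rows": [
    [[0,0,1,0,0,0,1],[0,0,3,0,0,0,1],[0,0,6,0,0,0,1],[-1.5,-1.5,9,0,0,0,1],[-4,-4,10,0,0,0,1],[-7,-6.5,10,0,0,0,1],[-10,-9.5,10,0,0,0,1],[-13,-12.5,10,0,0,0,1]]
  ]
}}

```text
time: 9.22
eef_pos: [0.5207, -0.0327, 0.2135]
tcp_rot: [2.219, 2.222, 0.002]
contact_force: [0.7, -1.1, 0.0]
gripper_width: 0.997
```

>>> {"method": "move_arm", "body": {
  "rows": [
    [[-2.8,-1.6,0,0,0,0,1],[-5,-3,-0.5,0,0,0,1],[-6.6,-3.9,-2,0,0,0,1],[-6.9,-3.95,-4.5,0,0,0,1],[-6.9,-3.95,-7.5,0,0,0,1],[-6.9,-3.95,-9.8,0,0,0,1],[-6.9,-3.95,-11.2,0,0,0,1],[-6.9,-3.95,-11.2,0,0,0,1]]
  ]
}}

```text
time: 9.88
eef_pos: [0.4513, -0.0715, 0.0987]
tcp_rot: [-2.219, -2.22, 0.003]
contact_force: [-0.4, 0.8, 0.4]
gripper_width: 0.999
```

```bash
python3 - <<'E'
from h import *
r=shot('side','s5.png'); s=manip.observe();print(s['eef_pos'],s['contact_force'])
print([(round(d['p'],2),w(r,d['position']).round(3)) for n in('buffer_mid','amber_mid') for d in imaging.landmark_of('side',n)])
cv2.imwrite('pics/c6.png',cv2.resize(r['image'][100:300,180:400],None,fx=3,fy=3,interpolation=cv2.INTER_CUBIC)[:,:,::-1])
E
```

```text
[ 0.45225452 -0.07141241  0.1001336 ] [-1.1810432  -0.57929247  0.64693882]
[(0.95, array([0.648, 0.092, 0.071])), (0.64, array([ 0.452, -0.069,  0.07 ]))]
```

View pics/c6.png

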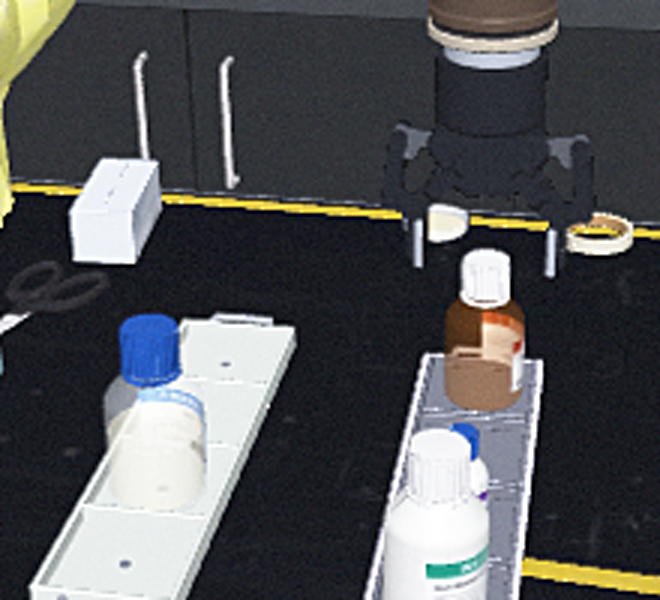

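The buffer stands upright in its pocket, and the pads (crop x=417 and 551) straddle the amber cap at x=486. Closing on the amber and lifting it.

>>> {"method": "move_arm", "body": {
  "rows": [
    [[0,-0.05,0,0,0,0,0],[0,-0.05,0,0,0,0,-1],[0,-0.05,0,0,0,0,-1],[0,-0.05,0,0,0,0,-1],[0,-0.05,0,0,0,0,-1],[0,-0.05,0,0,0,0,-1],[0,-0.05,0,0,0,0,-1],[0,-0.05,0,0,0,0,-1]]
  ]
}}

```text
time: 10.7
eef_pos: [0.4529, -0.0721, 0.1011]
tcp_rot: [2.22, 2.222, 0.0]
contact_force: [-2.7, -0.4, 10.5]
gripper_width: 0.369
```

>>> {"method": "move_arm", "body": {
  "rows": [
    [[0,0,0.2,0,0,0,-1],[0,0,0.8,0,0,0,-1],[0,0,1.8,0,0,0,-1],[0,0,3,0,0,0,-1],[0.5,0,4.5,0,0,0,-1],[1.5,0,6,0,0,0,-1],[3,0,7.5,0,0,0,-1],[4.5,0,9,0,0,0,-1]]
  ]
}}

```text
time: 11.37
eef_pos: [0.498, -0.0722, 0.1921]
tcp_rot: [2.221, 2.222, 0.0]
contact_force: [0.3, 0.1, -2.0]
gripper_width: 0.371
```

>>> {"method": "move_arm", "body": {
  "rows": [
    [[1,1.5,1,0,0,0,-1],[2,4,2,0,0,0,-1],[3,7,3,0,0,0,-1],[4.5,10,4,0,0,0,-1],[6,13,5,0,0,0,-1],[7.5,16,5,0,0,0,-1],[9,19,5,0,0,0,-1],[11,21.5,5,0,0,0,-1]]
  ]
}}

```text
time: 12.03
eef_pos: [0.6073, 0.1456, 0.2416]
tcp_rot: [-2.218, -2.224, -0.001]
contact_force: [0.5, 0.3, -1.3]
gripper_width: 0.372
```

>>> {"method": "move_arm", "body": {
  "rows": [
    [[2,1.7,0,0,0,0,-1],[3.2,2.8,0,0,0,0,-1],[4,3.35,-1,0,0,0,-1],[4.1,3.4,-3,0,0,0,-1],[4.1,3.4,-5.5,0,0,0,-1],[4.1,3.4,-8,0,0,0,-1],[4.1,3.4,-10,0,0,0,-1],[4.1,3.4,-11,0,0,0,-1]]
  ]
}}

```text
time: 12.7
eef_pos: [0.6469, 0.1751, 0.1271]
tcp_rot: [-2.22, -2.22, 0.007]
contact_force: [-0.6, -0.1, -2.5]
gripper_width: 0.369
```

```bash
python3 - <<'E'
from h import *
r=shot('side','s6.png'); s=manip.observe();print(s['eef_pos'],s['contact_force'])
print([(round(d['p'],2),w(r,d['position']).round(3)) for n in('buffer_mid','amber_mid') for d in imaging.landmark_of('side',n)])
cv2.imwrite('pics/c7.png',cv2.resize(r['image'][100:320,130:350],None,fx=2.7,fy=2.7,interpolation=cv2.INTER_CUBIC)[:,:,::-1])
E
```

```text
[0.64667924 0.17500594 0.12631616] [-0.64959173 -0.32657079 -3.15752667]
[(0.92, array([0.647, 0.093, 0.074])), (0.97, array([0.646, 0.177, 0.092]))]
```

View pics/c7.png

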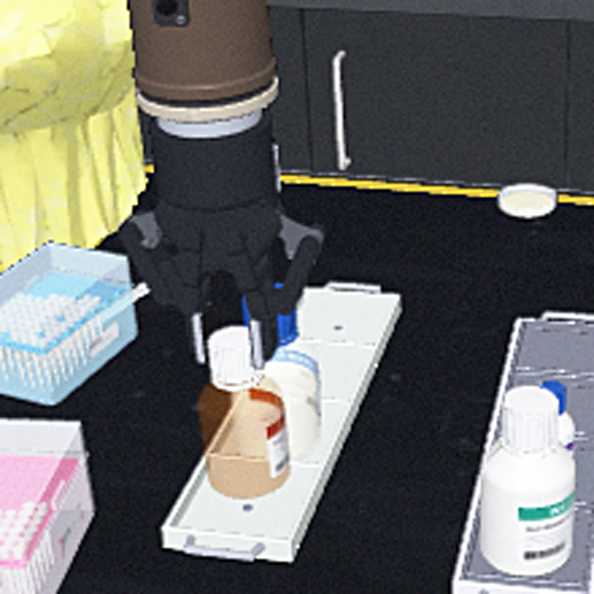

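The amber hangs upright over the leftmost pocket. Lowering.

>>> {"method": "move_arm", "body": {
  "rows": [
    [[0.2,0.2,-0.6,0,0,0,-1],[0.2,0.2,-1.2,0,0,0,-1],[0.2,0.2,-1.7,0,0,0,-1],[0.2,0.2,-2.1,0,0,0,-1],[0.2,0.2,-2.4,0,0,0,-1],[0.2,0.2,-2.6,0,0,0,-1],[0.2,0.2,-2.7,0,0,0,-1],[0.2,0.2,-2.7,0,0,0,-1]]
  ]
}}

```text
time: 13.52
eef_pos: [0.6506, 0.1789, 0.1031]
tcp_rot: [-2.221, -2.222, 0.0]
contact_force: [-0.7, 0.4, -1.4]
gripper_width: 0.366
```

>>> {"method": "move_arm", "body": {
  "rows": [
    [[0,-0.1,-0.2,0,0,0,-1],[0,-0.1,-0.35,0,0,0,-1],[0,-0.1,-0.5,0,0,0,-1],[0,-0.1,-0.5,0,0,0,-1]]
  ]
}}

```text
time: 13.85
eef_pos: [0.651, 0.1781, 0.0993]
tcp_rot: [2.22, 2.222, 0.001]
contact_force: [-2.1, -1.4, 5.9]
gripper_width: 0.367
```

>>> {"method": "move_arm", "body": {
  "rows": [
    [[0,0,0,0,0,0,0],[0,0,0,0,0,0,0.4],[0,0,0,0,0,0,1],[0,0,0,0,0,0,1],[0,0,0.3,0,0,0,1],[0,0,1.5,0,0,0,1],[0,0,4,0,0,0,1],[0,0,7,0,0,0,1]]
  ]
}}

```text
time: 14.52
eef_pos: [0.6498, 0.1775, 0.1683]
tcp_rot: [-2.219, -2.221, 0.004]
contact_force: [0.4, 0.7, 0.4]
gripper_width: 0.999
```

>>> {"method": "move_arm", "body": {
  "rows": [
    [[-1,0,2,0,0,0,1],[-3.5,0.2,3.5,0,0,0,1],[-7,0.5,4,0,0,0,1],[-11,1,4,0,0,0,1],[-15,1,4,0,0,0,1],[-18.5,1,4,0,0,0,1],[-20.2,1,3,0,0,0,1],[-20.3,1,0.5,0,0,0,1]]
  ]
}}

```text
time: 15.18
eef_pos: [0.4459, 0.1895, 0.1769]
tcp_rot: [2.215, 2.223, 0.007]
contact_force: [1.5, 0.1, -0.9]
gripper_width: 0.996
```

>>> {"method": "move_arm", "body": {
  "rows": [
    [[0,0,-2,0,0,0,1],[0,0,-4,0,0,0,1],[0,0,-5.5,0,0,0,1],[0,0,-6.6,0,0,0,1],[0,0,-6.6,0,0,0,1],[0,0,-6.6,0,0,0,1]]
  ]
}}

```text
time: 15.68
eef_pos: [0.4478, 0.1881, 0.1077]
tcp_rot: [-2.22, -2.222, 0.0]
contact_force: [0.5, 1.0, 0.8]
gripper_width: 1.004
```

```bash
python3 - <<'E'
from h import *
r=shot('side','s7.png'); s=manip.observe();print(s['eef_pos'],s['contact_force'])
print([(round(d['p'],2),w(r,d['position']).round(3)) for n in('buffer_mid','amber_mid','hdpe_mid') for d in imaging.landmark_of('side',n)])
cv2.imwrite('pics/c8.png',cv2.resize(r['image'][100:320,150:400],None,fx=2.7,fy=2.7,interpolation=cv2.INTER_CUBIC)[:,:,::-1])
E
```

```text
[0.44819879 0.18835813 0.10821452] [ 0.03303179 -0.54520567 -0.1336174 ]
[(0.77, array([0.652, 0.18 , 0.064])), (0.63, array([0.442, 0.189, 0.068])), (0.47, array([0.445, 0.101, 0.011]))]
```

View pics/c8.png

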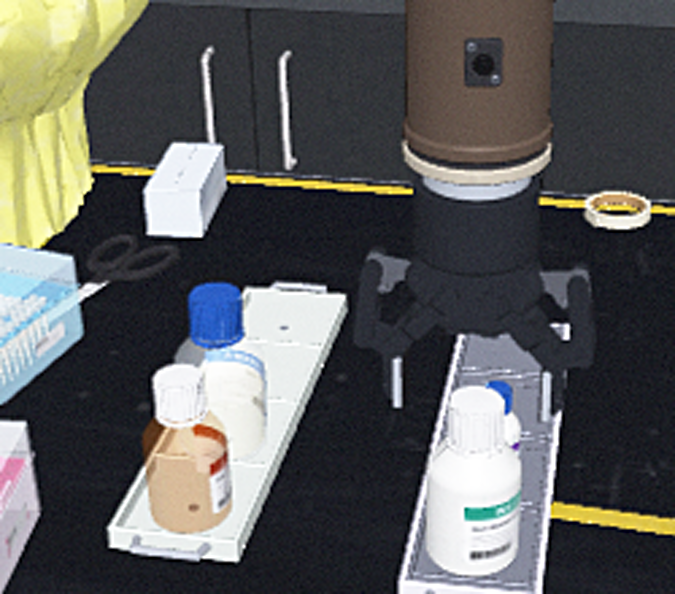

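>>> {"method": "move_arm", "body": {
  "rows": [
    [[-0.1,-0.1,0,0,0,0,0],[-0.1,-0.1,0,0,0,0,-1],[-0.1,-0.1,0,0,0,0,-1],[-0.1,-0.1,0,0,0,0,-1],[-0.1,-0.1,0,0,0,0,-1],[-0.1,-0.1,0,0,0,0,-1],[-0.1,-0.1,0,0,0,0,-1],[-0.1,-0.1,0,0,0,0,-1]]
  ]
}}

```text
time: 16.55
eef_pos: [0.447, 0.1871, 0.1078]
tcp_rot: [2.22, 2.222, 0.001]
contact_force: [-1.8, -0.9, 5.5]
gripper_width: 0.398
```

>>> {"method": "move_arm", "body": {
  "rows": [
    [[0,0,0.2,0,0,0,-1],[0,0,0.8,0,0,0,-1],[0,0,1.8,0,0,0,-1],[0,0,3,0,0,0,-1],[0.5,0,4.5,0,0,0,-1],[1.5,0,6,0,0,0,-1],[3,0,7.5,0,0,0,-1],[4.5,0,9,0,0,0,-1]]
  ]
}}

```text
time: 17.22
eef_pos: [0.4919, 0.1869, 0.199]
tcp_rot: [2.22, 2.223, 0.0]
contact_force: [-0.2, -0.0, -2.5]
gripper_width: 0.395
```

>>> {"method": "move_arm", "body": {
  "rows": [
    [[0.7,-1.5,0.5,0,0,0,-1],[2,-4,1,0,0,0,-1],[3.5,-7,1,0,0,0,-1],[5.5,-10.5,1,0,0,0,-1],[7.5,-14,1,0,0,0,-1],[9.5,-17.5,1,0,0,0,-1],[11.7,-21,1,0,0,0,-1],[13.8,-23.8,1,0,0,0,-1]]
  ]
}}

```text
time: 17.88
eef_pos: [0.6303, -0.055, 0.2081]
tcp_rot: [2.223, 2.219, -0.001]
contact_force: [1.0, -0.2, -2.1]
gripper_width: 0.396
```

>>> {"method": "move_arm", "body": {
  "rows": [
    [[1.3,-1.7,0,0,0,0,-1],[2.1,-2.7,0,0,0,0,-1],[2.3,-3,-0.7,0,0,0,-1],[2.3,-3,-2,0,0,0,-1],[2.3,-3,-3.7,0,0,0,-1],[2.3,-3,-5.4,0,0,0,-1],[2.3,-3,-6.8,0,0,0,-1],[2.3,-3,-7.5,0,0,0,-1]]
  ]
}}

```text
time: 18.55
eef_pos: [0.6508, -0.0786, 0.1304]
tcp_rot: [-2.215, -2.223, 0.002]
contact_force: [-0.2, -0.2, -2.8]
gripper_width: 0.396
```

```bash
python3 - <<'E'
from h import *
r=shot('side','s8.png'); s=manip.observe();print(s['eef_pos'],s['contact_force'])
print([(n,round(d['p'],2),w(r,d['position']).round(3)) for n in('buffer_mid','amber_mid','hdpe_mid') for d in imaging.landmark_of('side',n)])
cv2.imwrite('pics/c9.png',cv2.resize(r['image'][100:320,150:400],None,fx=2.7,fy=2.7,interpolation=cv2.INTER_CUBIC)[:,:,::-1])
E
```

```text
[ 0.65062022 -0.07906041  0.12978765] [-0.44376803  0.03372264 -3.09199396]
[('buffer_mid', 0.87, array([0.651, 0.091, 0.073])), ('buffer_mid', 0.53, array([ 0.646, -0.074,  0.091])), ('amber_mid', 0.57, array([0.652, 0.179, 0.064])), ('hdpe_mid', 0.82, array([ 0.644, -0.079,  0.093]))]
```

View pics/c9.png

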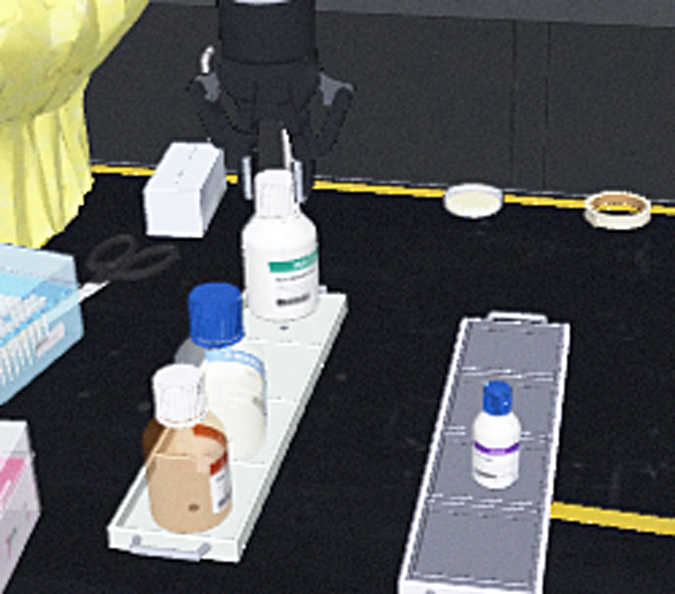

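The hdpe is upright over the rightmost pocket. Lowering.

>>> {"method": "move_arm", "body": {
  "rows": [
    [[0.1,0,-0.6,0,0,0,-1],[0.1,0,-1.2,0,0,0,-1],[0.1,0,-1.7,0,0,0,-1],[0.1,0,-2.1,0,0,0,-1],[0.1,0,-2.4,0,0,0,-1],[0.1,0,-2.6,0,0,0,-1],[0.1,0,-2.6,0,0,0,-1],[0.1,0,-2.6,0,0,0,-1]]
  ]
}}

```text
time: 19.42
eef_pos: [0.6538, -0.0811, 0.1064]
tcp_rot: [2.221, 2.222, 0.0]
contact_force: [-0.6, -0.3, -2.9]
gripper_width: 0.4
```

>>> {"method": "move_arm", "body": {
  "rows": [
    [[0,0,-0.1,0,0,0,-1],[0,0,-0.2,0,0,0,-1],[0,0,-0.2,0,0,0,-1]]
  ]
}}

```text
time: 19.67
eef_pos: [0.6542, -0.081, 0.1059]
tcp_rot: [2.22, 2.221, 0.001]
contact_force: [-3.9, 0.0, 10.3]
gripper_width: 0.399
```

>>> {"method": "move_arm", "body": {
  "rows": [
    [[0,0,0,0,0,0,0],[0,0,0,0,0,0,0.4],[0,0,0,0,0,0,1],[0,0,0,0,0,0,1],[0,0,0.3,0,0,0,1],[0,0,1.5,0,0,0,1],[0,0,4,0,0,0,1],[0,0,7,0,0,0,1]]
  ]
}}

```text
time: 20.33
eef_pos: [0.6526, -0.0811, 0.1743]
tcp_rot: [-2.219, -2.221, 0.003]
contact_force: [1.1, -0.3, 0.3]
gripper_width: 1.001
```

>>> {"method": "move_arm", "body": {
  "rows": [
    [[-1.2,0.8,1.5,0,0,0,1],[-3.5,3,2,0,0,0,1],[-6.3,5.5,2,0,0,0,1],[-9.2,8,2,0,0,0,1],[-12.1,10.6,1,0,0,0,1],[-15,13.2,0,0,0,0,1],[-17.9,15.8,-1,0,0,0,1],[-20,17.7,-2,0,0,0,1]]
  ]
}}

```text
time: 21.0
eef_pos: [0.4515, 0.098, 0.1551]
tcp_rot: [2.218, 2.224, 0.002]
contact_force: [0.5, 0.5, -0.7]
gripper_width: 0.998
```

>>> {"method": "move_arm", "body": {
  "rows": [
    [[-0.6,0.5,-1,0,0,0,1],[-0.9,0.85,-2.5,0,0,0,1],[-0.9,0.85,-4,0,0,0,1],[-0.9,0.85,-5,0,0,0,1],[-0.9,0.85,-5,0,0,0,1]]
  ]
}}

```text
time: 21.42
eef_pos: [0.4441, 0.1041, 0.1034]
tcp_rot: [-2.22, -2.222, 0.003]
contact_force: [-0.0, 1.2, 0.8]
gripper_width: 1.0
```

```bash
python3 - <<'E'
from h import *
r=shot('side','s9.png'); s=manip.observe();print(s['eef_pos'],s['contact_force'])
print([(n,round(d['p'],2),w(r,d['position']).round(3)) for n in names[:4] for d in imaging.landmark_of('side',n)])
cv2.imwrite('pics/c10.png',cv2.resize(r['image'][100:320,180:430],None,fx=2.7,fy=2.7,interpolation=cv2.INTER_CUBIC)[:,:,::-1])
E
```

```text
[0.44461225 0.10423626 0.10423105] [ 0.44579711 -0.31426038  0.19139866]
[('dropper_mid', 0.65, array([0.444, 0.103, 0.048])), ('amber_mid', 0.78, array([0.653, 0.18 , 0.065])), ('hdpe_mid', 0.76, array([ 0.648, -0.079,  0.067])), ('buffer_mid', 0.66, array([0.648, 0.092, 0.073])), ('buffer_mid', 0.63, array([0.648, 0.043, 0.005]))]
```

View pics/c10.png

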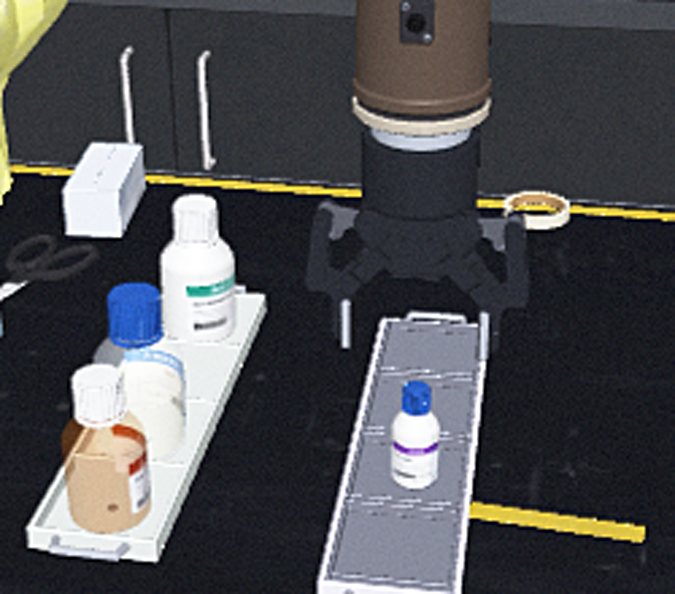

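>>> {"method": "move_arm", "body": {
  "rows": [
    [[0,-0.05,-2,0,0,0,1],[0,-0.05,-4,0,0,0,1],[0,-0.05,-6,0,0,0,1],[0,-0.05,-7.2,0,0,0,1],[0,-0.05,-7.9,0,0,0,1],[0,-0.05,-7.9,0,0,0,1],[0,-0.05,-7.9,0,0,0,0.3],[0,-0.05,-7.9,0,0,0,0]]
  ]
}}

```text
time: 22.33
eef_pos: [0.4454, 0.1042, 0.0262]
tcp_rot: [2.22, 2.222, 0.002]
contact_force: [-0.9, 0.4, 0.1]
gripper_width: 0.747
```

>>> {"method": "move_arm", "body": {
  "rows": [
    [[0,0,0,0,0,0,-1],[0,0,0,0,0,0,-1],[0,0,0,0,0,0,-1],[0,0,0,0,0,0,-1],[0,0,0,0,0,0,-1],[0,0,0,0,0,0,-1]]
  ],
  "squeeze": 40
}}

```text
time: 22.83
eef_pos: [0.4453, 0.104, 0.0261]
tcp_rot: [2.22, 2.221, 0.002]
contact_force: [-0.4, -1.5, 6.9]
gripper_width: 0.38
```

>>> {"method": "move_arm", "body": {
  "rows": [
    [[0,0,0.2,0,0,0,-1],[0,0,0.8,0,0,0,-1],[0,0,1.8,0,0,0,-1],[0,0,3,0,0,0,-1],[0,0,4.5,0,0,0,-1],[0,0,6,0,0,0,-1],[0,0,7,0,0,0,-1],[0,0,7,0,0,0,-1]]
  ]
}}

```text
time: 23.5
eef_pos: [0.446, 0.1044, 0.0976]
tcp_rot: [2.22, 2.221, 0.005]
contact_force: [0.3, 1.0, 0.7]
gripper_width: 0.38
```

```bash
python3 - <<'E'
from h import *
r=shot('side','s10.png'); s=manip.observe();print(s['eef_pos'],s['contact_force'])
cv2.imwrite('pics/c11.png',cv2.resize(r['image'][100:320,180:430],None,fx=2.7,fy=2.7,interpolation=cv2.INTER_CUBIC)[:,:,::-1])
E
```

```text
[0.4455533  0.10398175 0.09647633] [-0.36130167 -0.24307121 -0.57946019]
```

View pics/c11.png

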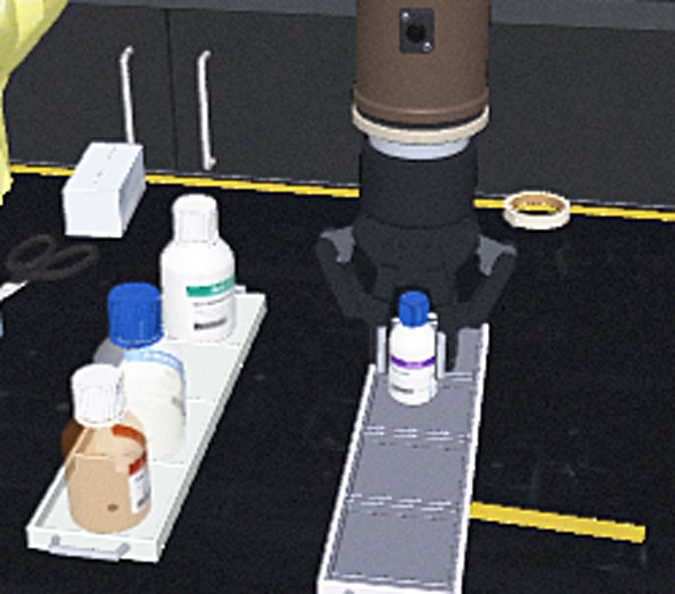

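>>> {"method": "move_arm", "body": {
  "rows": [
    [[0.8,-1,0.5,0,0,0,-1],[2.2,-3,1,0,0,0,-1],[4,-5.2,2,0,0,0,-1],[6.5,-7.5,3,0,0,0,-1],[9.5,-9,3,0,0,0,-1],[12.5,-9.8,3,0,0,0,-1],[15.5,-9.9,3,0,0,0,-1],[18.3,-9.9,3,0,0,0,-1]]
  ]
}}

```text
time: 24.22
eef_pos: [0.6288, 0.003, 0.1241]
tcp_rot: [-2.223, -2.219, 0.003]
contact_force: [0.5, 0.3, 0.4]
gripper_width: 0.378
```

>>> {"method": "move_arm", "body": {
  "rows": [
    [[1.6,0,0,0,0,0,-1],[2.3,0,0,0,0,0,-1],[2.4,0,-1,0,0,0,-1],[2.4,0,-2.5,0,0,0,-1],[2.4,0,-4.3,0,0,0,-1],[2.4,0,-6,0,0,0,-1],[2.4,0,-7.2,0,0,0,-1],[2.4,0,-7.7,0,0,0,-1]]
  ]
}}

```text
time: 24.88
eef_pos: [0.6492, 0.0047, 0.0456]
tcp_rot: [-2.218, -2.221, 0.005]
contact_force: [-0.2, -0.5, -0.5]
gripper_width: 0.376
```

```bash
python3 - <<'E'
from h import *
r=shot('side','s11.png'); s=manip.observe();print(s['eef_pos'],s['contact_force'])
cv2.imwrite('pics/c12.png',cv2.resize(r['image'][100:320,130:380],None,fx=2.7,fy=2.7,interpolation=cv2.INTER_CUBIC)[:,:,::-1])
E
```

```text
[0.64952587 0.00472033 0.04578957] [-0.31453112 -0.80731491 -0.85493742]
```

View pics/c12.png

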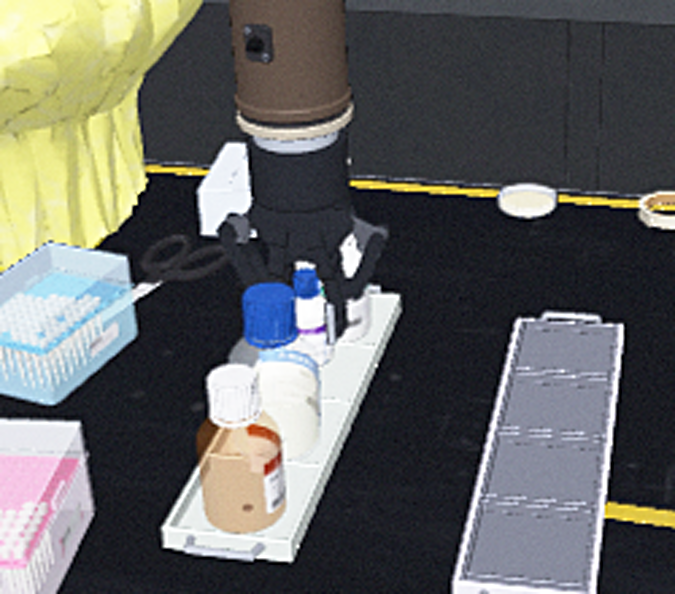

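The dropper is over its pocket, second from the right. I'll lower it by the remaining 2.5 cm.

>>> {"method": "move_arm", "body": {
  "rows": [
    [[0.1,0,-0.6,0,0,0,-1],[0.1,0,-1.1,0,0,0,-1],[0.1,0,-1.5,0,0,0,-1],[0.1,0,-1.9,0,0,0,-1],[0.1,0,-2.2,0,0,0,-1],[0.1,0,-2.4,0,0,0,-1],[0.1,0,-2.4,0,0,0,-1],[0.1,0,-2.4,0,0,0,-1]]
  ]
}}

```text
time: 25.6
eef_pos: [0.6529, 0.005, 0.0244]
tcp_rot: [2.22, 2.222, 0.0]
contact_force: [0.1, 0.7, 0.3]
gripper_width: 0.374
```

>>> {"method": "move_arm", "body": {
  "rows": [
    [[0,0,-0.1,0,0,0,-1],[0,0,-0.1,0,0,0,-1]]
  ]
}}

```text
time: 25.77
eef_pos: [0.653, 0.005, 0.0242]
tcp_rot: [2.22, 2.222, 0.001]
contact_force: [-3.0, -0.4, 7.5]
gripper_width: 0.376
```

>>> {"method": "move_arm", "body": {
  "rows": [
    [[0,0,0,0,0,0,-0.1],[0,0,0,0,0,0,0.1],[0,0,0,0,0,0,0.5],[0,0,0,0,0,0,1],[0,0,0,0,0,0,1],[0,0,0.5,0,0,0,1],[0,0,2,0,0,0,1],[0,0,4,0,0,0,1]]
  ]
}}

```text
time: 26.43
eef_pos: [0.6516, 0.0047, 0.0625]
tcp_rot: [-2.219, -2.221, 0.003]
contact_force: [0.6, -0.2, 0.4]
gripper_width: 1.004
```

>>> {"method": "move_arm", "body": {
  "rows": [
    [[0,0,3,0,0,0,1],[0,0,6,0,0,0,1],[0,0,9,0,0,0,1],[0,0,12,0,0,0,1],[-3,0,15,0,0,0,1],[-6,-2,16,0,0,0,1],[-9,-5,16,0,0,0,1],[-12,-8,16,0,0,0,1]]
  ]
}}

```text
time: 27.1
eef_pos: [0.5331, -0.0736, 0.2247]
tcp_rot: [2.216, 2.224, 0.002]
contact_force: [0.3, -2.4, -0.2]
gripper_width: 0.998
```

>>> {"method": "move_arm", "body": {
  "rows": [
    [[-2,-4,0,0,0,-6,1],[-4,-8,0,0,0,-12,1],[-6,-12,0,0,0,-18,1],[-8,-15,0,0,0,-24,1],[-10,-18,0,0,0,-30,1],[-12,-21,0,0,0,-36,1],[-14,-24,0,0,0,-42,1],[-16,-28,0,0,0,-48,1]]
  ]
}}

```text
time: 27.77
eef_pos: [0.3741, -0.3514, 0.224]
tcp_rot: [2.934, 1.121, 0.001]
contact_force: [0.6, -0.1, -0.2]
gripper_width: 0.999
```

```bash
python3 - <<'E'
from h import *
r=shot('side','s12.png'); t=shot('top','t12.png'); P=cloud(t)
for c,q in(('side',r),('top',t)): print(c,[(n,round(d['p'],2),w(q,d['position']).round(3)) for n in names[:4] for d in imaging.landmark_of(c,n)])
c0=np.array([.651,.0478]); th=np.radians(1); A=np.array([[np.cos(th),-np.sin(th)],[np.sin(th),np.cos(th)]])
for n,y,h in(('amber',.129,.118),('buffer',.043,.134),('dropper',-.043,.084),('hdpe',-.129,.126)):
    p=c0+A@[0,y]; m=(np.abs(P[...,2]-h)<.006)&(np.hypot(P[...,0]-p[0],P[...,1]-p[1])<.03)
    q=P[m]
    if len(q)<5: print(n,len(q)); continue
    (x,yy),R_=cv2.minEnclosingCircle(q[:,:2].astype(np.float32)); print(n,len(q),np.round(np.median(q,0),4),'err mm',((A.T@(np.array([x,yy])-p))*1000).round(1),R_)
s=manip.observe();print(s['time'],s['eef_pos'],s['contact_force'])
cv2.imwrite('pics/c13.png',np.hstack([cv2.resize(x,None,fx=1.8,fy=1.8,interpolation=cv2.INTER_CUBIC) for x in (r['image'][150:330,150:370],t['image'][120:300,140:360])])[:,:,::-1])
E
```

```text
side [('dropper_mid', 0.47, array([0.651, 0.004, 0.047])), ('dropper_mid', 0.21, array([ 0.651, -0.081,  0.067])), ('amber_mid', 0.61, array([0.654, 0.181, 0.065])), ('amber_mid', 0.58, array([0.441, 0.189, 0.007])), ('hdpe_mid', 0.88, array([ 0.646, -0.078,  0.065])), ('buffer_mid', 0.57, array([0.646, 0.093, 0.073]))]
top [('dropper_mid', 0.6, array([0.655, 0.001, 0.044])), ('amber_mid', 0.75, array([0.649, 0.18 , 0.061])), ('hdpe_mid', 0.83, array([ 0.653, -0.077,  0.062])), ('hdpe_mid', 0.19, array([0.442, 0.186, 0.002])), ('buffer_mid', 0.63, array([0.652, 0.093, 0.067])), ('buffer_mid', 0.27, array([0.651, 0.002, 0.043]))]
amber 253 [0.6489 0.1776 0.1169] err mm [0.9 1.2] 0.016749786213040352
buffer 342 [0.6493 0.0923 0.133 ] err mm [-0.3  1.7] 0.019483814015984535
dropper 81 [0.6519 0.0049 0.0826] err mm [1.4 0.2] 0.010417480953037739
hdpe 291 [ 0.6528 -0.0798  0.1247] err mm [0.5 0.5] 0.018438348546624184
28.2667 [ 0.37591469 -0.35027463  0.22341621] [-0.07674762 -0.37217752 -0.23330891]
```

View pics/c13.png

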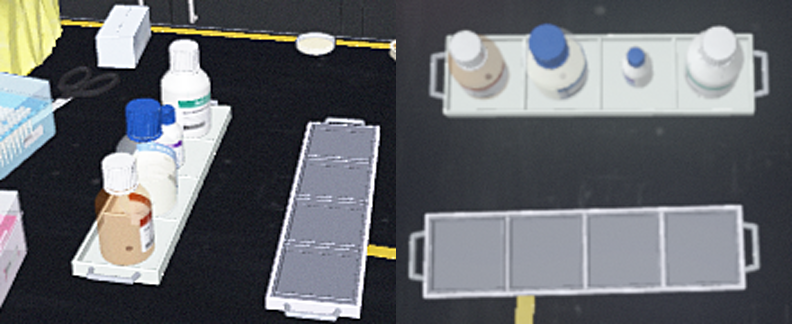

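All four bottles stand upright, each within 2 mm of its pocket centre, in the order amber, buffer, dropper, hdpe. The storage rack is empty. Handing in.

```bash
python3 -c "
from station import job_done; print(job_done())"
```

```text
the job is handed in; nothing more can be done
None
```

All four bottles are in the white bench rack in reversed order: amber, buffer, dropper, hdpe from left to right. They started as hdpe, dropper, buffer, amber. I gripped the three tall ones by the cap and the dropper by its body, and lowered each one slowly to its pocket floor before letting go.

**Last checks:**
- **Position:** the top camera's depth image put every cap within 2 mm of its pocket centre.
- **Height:** the cap tops measured within about 2 mm of what bottles standing on the pocket floors should show.
- **Pictures:** both views showed all four bottles upright and the storage rack empty.
- **Arm:** it was clear of everything, at about 28 s of the 96 s allowed.

**Disagreements:** the trained networks agreed to within about 8 mm, and the side camera was the further off. They also gave a few low-confidence false reports, such as "amber" at an empty insert, which the pictures ruled out. The wrist force rose to about 10 N when the fingers closed on the amber cap and when the hdpe touched down. That is well under the limits, and no check failed.

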